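# Slide a board of wet cups onto the drying stand

### The job

Three freshly sprayed cups stand on the plywood board on the table. Slide the board up over the sill of the drying stand, front end first, raising only one end at a time so that the board is never lifted clear; do not let it catch on the step, let it down softly, and do not touch or upset the wet cups. Then push it gently home until it presses on the red rubber stop at the far end of the stand, and leave it lying there flat and square against the stop, with everything else on the table left alone.

Things in the scene. Friction and masses are not known exactly. Their poses are not given: they have to be found in the camera images.
- board: plywood ware board 180 mm (its x) by 280 mm (its y), 9 mm thick, about 0.45 kg, flat below, no rim; three wet cups stand loose on its middle. Origin: centre of its underside; z up. Its +y end is the front and goes onto the stand first. 25 mm in from each end is a bow handle: a level 10 mm round steel bar along x, 80 mm long, its centre line 45 mm above the underside, free below
- front_bar (a point): middle of the bar of the front handle: 115 mm from the board's centre along its +y, 45 mm above its underside
- rear_bar (a point): middle of the bar of the rear handle: 115 mm from the board's centre along its -y, 45 mm above its underside
- front_edge (a point): middle of the front lower edge of the board (its y = +140 mm, underside)
- rear_edge (a point): middle of the rear lower edge of the board (its y = -140 mm, underside)
- stand: low fixed drying stand, 240 mm (its x) by 360 mm (its y): aluminium end bars and wooden slats along y make a level deck 16 mm above the table (the inner slats 2 mm lower). Origin: centre of its underside, at table height; z up. The board comes on over the sill at y = -180 mm and slides towards +y. A wire guard hoop 99 mm high crosses the far end at y = +175 mm; keep the gripper clear of it
- sill (a point): middle of the top edge of the stand's aluminium sill (stand y = -180 mm), a square step 16 mm up from the table
- stop_bracket (a point): middle of the face of the stop's grey bracket (stand y = +164 mm, 11 mm above the deck). From it two screws carry the red rubber stop bar, 120 mm wide along x, 3 to 18 mm above the deck, square to the deck. How far it is screwed out differs each time and is not measured: its face stands 12 to 46 mm out towards the sill and must be felt. It gives 4 N per mm, up to 4 mm, then is hard
- wet_cup_a: freshly sprayed gold cup standing loose on the board (one side), 42 mm across the rim, 42 mm tall; its paint is wet. Origin: centre of its underside, which is 9 mm above the board's underside
- wet_cup_b: freshly sprayed gold cup standing loose on the board (middle), 42 mm across the rim, 42 mm tall; its paint is wet. Origin: centre of its underside, which is 9 mm above the board's underside
- wet_cup_c: freshly sprayed gold cup standing loose on the board (other side), 42 mm across the rim, 42 mm tall; its paint is wet. Origin: centre of its underside, which is 9 mm above the board's underside
- spray_can: loose spray can, 62 mm across, 190 mm tall, standing; leave it alone; origin: centre of its underside
- paint_tin: loose olive-gold paint tin, 72 mm across, 70 mm tall; leave it alone; origin: centre of its underside
- dry_cup_a: loose gold cup, already dry, 42 mm across the rim, 42 mm tall, standing on the table; leave it alone; origin: centre of its underside
- dry_cup_b: a second loose dry gold cup on the table, the same size; leave it alone; origin: centre of its underside
- sanding_block: loose cork sanding block 45 x 75 x 28 mm; leave it alone; origin: centre of its underside
- paint_brush: loose paint brush lying on the table; leave it alone
- figure: loose cream and gold figure on a round gold base 100 mm across, 206 mm tall; leave it alone; origin: centre of its underside
Not all that is in view belongs to the job. Leave any grey or pink look-alike of the wet_cup_c alone. Leave any pink look-alike of the wet_cup_a alone.

How it is judged:
On the way, in this order (a step that is already met when the one before it is completed fails the run):
1. the board's front edge has come over the sill, at least 30 mm onto the stand (y of front_edge in the frame of stand above -0.15 m), for 0.1 s.
2. the board presses on the rubber stop with at least 2 N for 0.2 s (contact force between board and stop_pad_c0 above 2 N), for 0.2 s.
At the end, for the whole second after the job is handed in: the board lies flat on the deck (within 0.03 rad), all of it past the sill, within 25 mm of the deck's middle line and 0.07 rad of square, its front edge within 4 mm of the rubber stop, at rest; the three wet cups stand upright on it (angle between board's own z axis and vertical below 0.03 rad and height (world z) of each of front_edge, rear_edge above 0.012 m and height (world z) of board below 0.021 m and x of board in the frame of stand between -0.025 and 0.025 m and y of rear_edge in the frame of stand above -0.18 m and angle between the y axis of board and the y axis of stand, either way round below 0.07 rad and y of stop_pad_c0 in the frame of board between 0.13 and 0.147 m and linear speed of board below 0.01 m/s and angle between each of wet_cup_a, wet_cup_b, wet_cup_c's own z axis and vertical below 0.1 rad and z of wet_cup_a in the frame of board between 0.005 and 0.013 m and z of wet_cup_b in the frame of board between 0.005 and 0.013 m and z of wet_cup_c in the frame of board between 0.005 and 0.013 m); the robot touches nothing.
It fails at once if the board is lifted clear: both its ends are more than 26 mm above the table (10 mm above the deck) (height (world z) of each of front_edge, rear_edge above 0.026 m).
It fails at once if the board is tilted more than 0.25 rad (angle between board's own z axis and vertical above 0.25 rad).
It fails at once if the board is rammed into the rubber stop with more than 20 N, or bears on the stand as a whole (sill, deck and stop) with more than 40 N: caught on the step, dropped or forced (contact force between board and stop_pad_c0 above 20 N or contact force between board and stand above 40 N).
It fails at once if a wet cup is touched by the robot, or topples (contact force between any of wet_cup_a, wet_cup_b, wet_cup_c and the fingers above 0.2 N or contact force between any of wet_cup_a, wet_cup_b, wet_cup_c and the arm above 0.2 N or angle between any of wet_cup_a, wet_cup_b, wet_cup_c's own z axis and vertical above 0.5 rad).
It fails at once if another thing on the table is moved more than 20 mm (distance of any of spray_can, paint_tin, dry_cup_a, dry_cup_b, sanding_block, paint_brush, figure from where it was at the start of the episode above 0.02 m).
It also fails if it takes over 69 s, if anything falls off the work surface, if the arm or the gripper's body presses on something with over 40 N, if the wrist force passes 120 N, or if a joint passes its speed limit or range.

### The arm

A 6-joint arm with a two-finger parallel gripper is mounted at the origin on the work surface. World frame = base frame: x ahead of the robot, y to its left, z up, the work surface at z = 0. Lengths are in m, angles in rad, forces in N, time in s.
With the tool pointing down it reaches from about 0.3 to 0.75 m from the base axis. Payload 8.5 kg.
Tool frame: the origin (TCP) lies between the finger pads; the fingertips stand 22 mm ahead of it and the grasp point (between the pads) lies 3 mm ahead of it; z points along the fingers, x is the direction in which the jaws open and shut, and the axes are right-handed (so a half turn about z gives the same grasp; the last joint's range is limited). The gripper opens to 85 mm and grips with 20 to 120 N. Pads are 22 mm wide; open, the fingers measure 114 mm over their backs; the gripper's body (76 mm by 85 mm) begins 54 mm behind the grasp point. The pads swing forward as they close: fully open they stand 13 mm farther back than shut.
Start: joints at [-1.335, 0.381, 1.297, -0, 1.464, -0.215], TCP at [0.24, -0.495, 0.253] pointing down, gripper open.
Joint ranges: [-3.11, 3.11], [-0.89, 2.33], [0.22, 2.48], [-1.42, 4.56], [0.17, 2.85], [-2.88, 2.88]. Speed limits (rad/s): [2.39, 2.39, 3.14, 3.14, 3.14, 3.14].

### API

Orientations are given as a unit quaternion [x, y, z, w].
In Python, from cell import arm, viewer, hand_in gives the robot as it stands.
- The arm moves only by the tool servo_tool, never from a script. Its argument "motion" is text: rows parted by semicolons, each of 7 numbers parted by spaces: the turn, a rotation vector about the tool's x, y, z in rad, then the shift along the tool's x, y, z in mm, then the finger opening in mm, from 0 to 85.4. In form: ax ay az dx dy dz grip; .... A call has 1 to 12 rows; each row is the pose to reach, as a shift and turn from the pose commanded when the call began, along the tool's axes at that moment; what a row does not reach only later rows make up. A row lasts 1/12 s, in which the tool goes at most 41.7 mm and 7.16 degrees, less where a joint would pass 70% of its speed; a pose out of reach is approached as far as the arm can. A call with a gripper value outside its range is refused whole. The fingers move at their own pace and stop on an object; "grip_force" is the grip in N (left out, the last holds). Time passes only in rows, so rows that repeat a pose let the fingers close. It gives the time, the measured TCP pose, the force and the opening at its end, in the units of the state.
- arm.state(): the state, without advancing time (a new reading comes with each control period).
- viewer.snapshot(name): name is "side" or "top"; returns the picture (420x560x3 uint8, red, green, blue); there is no depth.
- viewer.get_calibration(name): a dict with "intrinsics" (3x3 intrinsics, pixels), "k1" (the pictures are not rectified: a ray, as slopes to the right and down, at radius r is drawn at 1 + k1 r^2 times it, then the intrinsics apply), "pose" (4x4, takes a point from camera to world coordinates). Camera axes: x right, y down, z forward; pixel columns grow to the right and rows downward; lengths in m; the calibration is good to about 2 mm. A picture is of the moment at which its call begins. get_calibration takes no time and is no camera call.
- hand_in(): hands the job in, once; it reports no verdict.
The state is a dict: "t": time; "joint_positions": joint angles; "qvel": joint speeds; "tau": joint torques, N m; "eef_pos": TCP position; "ee_rot": TCP orientation; "contact_force": force on the tool from outside, world axes, zero at the start; "ft_torque": the same for the moment, N m; "grip_width": finger opening in m.
Only numpy, scipy, OpenCV 4.12 (cv2) and the standard library are available. Lean on these libraries where they do the work, as an engineer would, in place of code of your own. Each camera call takes 0.05 s, during which the arm holds its last target. There are 200 camera calls.

## Working session

There is one attempt and no reset: what is moved stays moved. The work goes in short steps, Python scripts to look and compute and a tool call to move; the robot and the scene stay as the last step left them, time stands still between calls to the robot, and variables do not carry over. Pictures are saved under pics/ and viewed, about 8 in all and at most 12, crops included, and the job is handed in when it is done.

Besides the shell and the picture viewer there is one more tool, called after ">>>" as name(argument=value, ...), one argument or row to a line, values as JSON. servo_tool: Moves the arm, as the interface text tells. Its arguments: {"type":"object","properties":{"motion":{"type":"string"},"grip_force":{"type":"number"}},"required":["motion"]}

```bash
ls; mkdir -p pics; python3 - <<'E'
from cell import arm, viewer
import cv2,numpy as np
for n in("side","top"):
    im=viewer.snapshot(n); cv2.imwrite(f"pics/{n}0.png",im[:,:,::-1])
    c=viewer.get_calibration(n); print(n,c)
s=arm.state(); print({k:np.round(v,4) for k,v in s.items()})
E
```

```text
pics
side {'intrinsics': array([[469.58119265,   0.        , 281.55816977],
       [  0.        , 469.58119265, 205.939896  ],
       [  0.        ,   0.        ,   1.        ]]), 'k1': -0.06833325509931358, 'pose': array([[-0.90280582, -0.26985199,  0.33484557,  0.12955446],
       [-0.42965174,  0.53254533, -0.72924266,  0.8967931 ],
       [ 0.01846714, -0.8022315 , -0.5967274 ,  0.81946778],
       [ 0.        ,  0.        ,  0.        ,  1.        ]])}
top {'intrinsics': array([[423.48810326,   0.        , 283.60353052],
       [  0.        , 423.48810326, 207.23678837],
       [  0.        ,   0.        ,   1.        ]]), 'k1': 0.0258994439686049, 'pose': array([[-8.60508573e-04, -9.97408985e-01,  7.19345290e-02,
         4.43650516e-01],
       [-9.99995947e-01,  1.05351323e-03,  2.64516197e-03,
        -3.52735336e-02],
       [-2.71409229e-03, -7.19319612e-02, -9.97405849e-01,
         1.47663174e+00],
       [ 0.00000000e+00,  0.00000000e+00,  0.00000000e+00,
         1.00000000e+00]])}
{'t': np.float64(0.1), 'joint_positions': array([-1.3353,  0.3811,  1.2982, -0.    ,  1.4636, -0.2153]), 'qvel': array([-0.0015, -0.0021, -0.0014, -0.002 , -0.0001, -0.0018]), 'tau': array([ 4.30000e-03, -4.49220e+01, -2.31656e+01, -1.00000e-04,
        3.70000e-03, -0.00000e+00]), 'eef_pos': array([ 0.2396, -0.4948,  0.2528]), 'ee_rot': array([ 8.472e-01, -5.312e-01, -5.000e-04, -5.000e-04]), 'contact_force': array([ 0.3584, -0.0074, -0.3046]), 'ft_torque': array([-0.0239, -0.0188, -0.025 ]), 'grip_width': np.float64(0.085)}
```

View pics/side0.png

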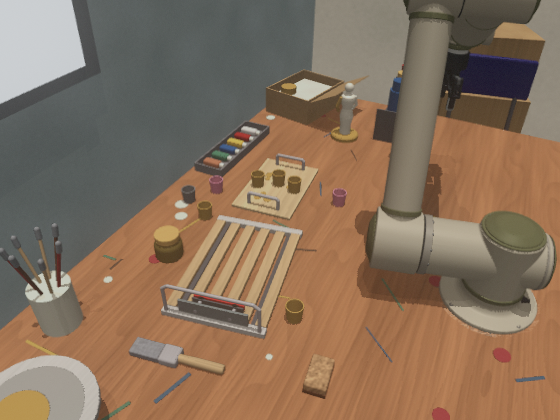

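View pics/top0.png

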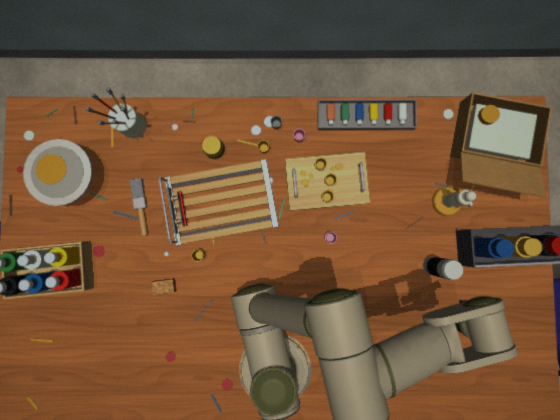

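The board is at about (327,181) in the top view and (278,187) in the side view. The stand is at top (220,202), side (238,270), with its red stop on the left/far end (top (181,208), side (215,305)). Next I take enlarged crops for measuring.

```bash
python3 - <<'E'
import cv2
a=cv2.imread("pics/top0.png")[140:250,155:380]; cv2.imwrite("pics/topc.png",cv2.resize(a,None,fx=3.5,fy=3.5,interpolation=cv2.INTER_CUBIC))
a=cv2.imread("pics/side0.png")[140:335,155:345]; cv2.imwrite("pics/sidec.png",cv2.resize(a,None,fx=3,fy=3,interpolation=cv2.INTER_CUBIC))
E
```

```text
(no output)
```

View pics/topc.png

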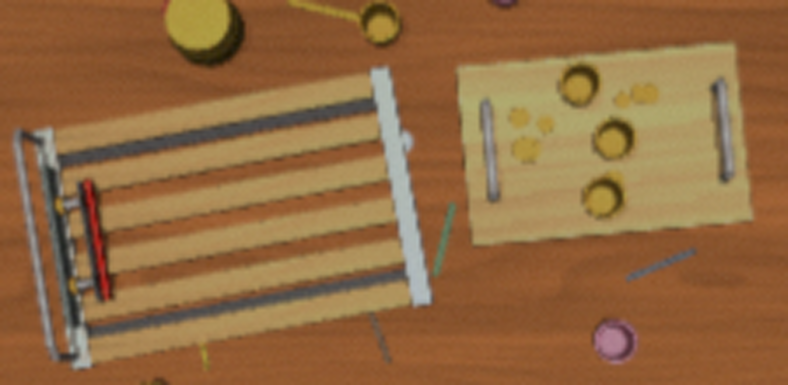

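View pics/sidec.png

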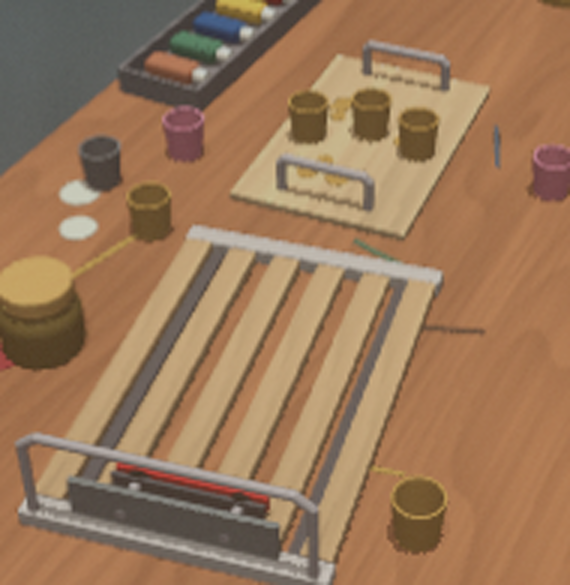

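```bash
cat > h.py <<'E'
from cell import arm, viewer, hand_in
import numpy as np, cv2
from scipy.optimize import least_squares
CAL={n:viewer.get_calibration(n) for n in("side","top")}
OFF={"top":(155,140,3.5),"side":(155,140,3.)}
def full(n,p,off=None):
    ox,oy,f=(off or OFF[n]); p=np.asarray(p,float); return (p+.5)/f-.5+[ox,oy]
def proj(n,P):
    c=CAL[n]; T=np.linalg.inv(c["pose"]); P=np.atleast_2d(P)
    return cv2.projectPoints(P,cv2.Rodrigues(T[:3,:3])[0],T[:3,3],c["intrinsics"],np.array([c["k1"],0,0,0,0.]))[0][:,0]
def tri(a,b): # full pixels top, side
    f=lambda X:np.r_[proj("top",X)[0]-a,proj("side",X)[0]-b]
    r=least_squares(f,[.5,0,.05]); return r.x,np.abs(r.fun).max()
def fit(obs,x0):
    """obs: (cam, local pt, full px); unknown x,y,z,yaw"""
    def f(q):
        c,s=np.cos(q[3]),np.sin(q[3]); R=np.array([[c,-s,0],[s,c,0],[0,0,1]])
        return np.concatenate([proj(n,R@np.array(l)+q[:3])[0]-p for n,l,p in obs])
    r=least_squares(f,x0,loss="soft_l1"); return r.x,f(r.x).reshape(-1,2)
E
python3 - <<'E'
from h import *
F=full
t,s="top","side"
o=[(t,(.09,.14,.009),F(t,(457,67))),(t,(.09,-.14,.009),F(t,(735,43))),(t,(-.09,-.14,.009),F(t,(752,219))),(t,(-.09,.14,.009),F(t,(474,244))),
(s,(.09,-.14,.009),F(s,(335,53))),(s,(-.09,-.14,.009),F(s,(489,88))),(s,(-.09,.14,.009),F(s,(404,236))),(s,(.09,.14,.009),F(s,(232,195)))]
q,r=fit(o,[.5,-.1,0,.1]); print("board",q.round(4)); print(r.round(2).tolist())
for nm,a,b in(("front",(490.5,150),(326,173)),("rear",(723.5,131.5),(406,58)),):
    X,e=tri(F(t,a),F(t,a)*0+F(s,b)); print(nm,X.round(4),e.round(2))
c,sn=np.cos(q[3]),np.sin(q[3])
for y in(.115,-.115): print("pred bar",(q[:2]+[-sn*y,c*y]).round(4))
for nm,a,b in(("cupA",(579,86),(309,102)),("cupB",(614,139),(371,99)),("cupC",(603,198),(419,120))):
    X,e=tri(F(t,a),F(s,b)); d=X[:2]-q[:2]; print(nm,X.round(4),e.round(2),"board-local",np.round([c*d[0]+sn*d[1],-sn*d[0]+c*d[1]],4))
o=[(t,(.12,-.18,.016),F(t,(388,68))),(t,(-.12,-.18,.016),F(t,(431,303))),(t,(.12,.18,.016),F(t,(38,131))),(t,(-.12,.18,.016),F(t,(78,367))),
(s,(.12,-.18,.016),F(s,(192,228))),(s,(-.12,-.18,.016),F(s,(441,273))),(s,(.12,.18,.016),F(s,(22,512))),(s,(-.12,.18,.016),F(s,(330,572)))]
q2,r=fit(o,[.5,.2,0,.17]); print("stand",q2.round(4)); print(r.round(2).tolist())
c,sn=np.cos(q2[3]),np.sin(q2[3])
def ray(n,p,z):
    f=lambda X:proj(n,[X[0],X[1],z])[0]-p
    x=least_squares(f,[.5,.2]).x; d=x-q2[:2]; return np.r_[c*d[0]+sn*d[1],-sn*d[0]+c*d[1]].round(4)
print("stop face local (top z)",ray(t,F(t,(94,181)),.034),ray(t,F(t,(112,297)),.034))
d=q[:2]-q2[:2]; print("board in stand",np.round([c*d[0]+sn*d[1],-sn*d[0]+c*d[1],q[3]-q2[3]],4))
for nm,a,b in(("drycup",(380,15),(150,195)),):
    print(nm,tri(F(t,a),F(s,b)))
E
```

```text
board [ 0.6432 -0.1844 -0.002   0.0922]
[[-0.12, 0.03], [-0.03, -0.55], [0.61, 0.11], [-0.15, 0.45], [0.22, 0.9], [0.32, -0.11], [0.1, 0.04], [-0.99, -0.35]]
front [ 0.6316 -0.0699  0.0395] 0.12
rear [ 0.6506 -0.2966  0.0401] 0.25
pred bar [ 0.6326 -0.0699]
pred bar [ 0.6538 -0.299 ]
cupA [ 0.6934 -0.1551  0.0526] 0.23 board-local [0.0527 0.0246]
cupB [ 0.6411 -0.1888  0.0522] 0.07 board-local [-0.0025 -0.0042]
cupC [ 0.5835 -0.1781  0.0506] 0.06 board-local [-0.0588  0.0119]
stand [ 0.5702  0.1822 -0.0049  0.1864]
[[1.22, -0.89], [1.66, -0.59], [-0.42, 0.11], [-0.23, 0.64], [0.17, -0.51], [0.71, -0.37], [-0.97, 0.21], [0.08, 4.34]]
stop face local (top z) [0.057  0.1273] [-0.058   0.1294]
board in stand [ 0.0038 -0.3738 -0.0942]
drycup (array([0.7622287 , 0.03683694, 0.04068181]), np.float64(0.8852351602379258))
```

Candidates:
- **Wet cups:** the three gold cups on the board, top full px about (320,164), (330,180) and (327,196).
- **Look-alikes, left alone:** pink at (299,135) and (330,237), grey at (276,122), dry gold at (264,147) and (199,255).
- **Handle to take:** the front bar nearest the stand, top (295,183), side (264,197), not the rear bar at (362,177).

The crops confirm this choice. The triangulated bar agrees with the board fit to within 1–3 mm. Its height is 40 mm against 45 mm in the text.

```bash
cat > mv.py <<'E'
from cell import arm
import numpy as np
from scipy.spatial.transform import Rotation as R
def pose(yaw,tilt=0):
    """tool down; tool x along -(board y) for board yaw; tilt>0 raises board front (about board x)"""
    c,s=np.cos(yaw),np.sin(yaw)
    x=np.array([s,-c,0]); z=np.array([0,0,-1.]); M=np.c_[x,np.cross(z,x),z]
    return R.from_rotvec(tilt*np.array([c,s,0]))*R.from_matrix(M)
def row(p,Rt,p0=None,R0=None):
    s=arm.state(); p0=s["eef_pos"] if p0 is None else p0; R0=R.from_quat(s["ee_rot"]) if R0 is None else R0
    d=R0.inv()
    return np.r_[(d*Rt).as_rotvec().round(4),(d.apply(np.array(p)-p0)*1000).round(1)]
E
python3 - <<'E'
from mv import *
p0=arm.state()["eef_pos"]
print(row([.632,-.070,.15],pose(.092)).tolist())
print(row([.632,-.070,.20],pose(.092)).tolist())
E
```

```text
[-0.0, 0.0013, 0.3588, -211.3, -538.3, 103.2]
[-0.0, 0.0013, 0.3588, -211.4, -538.3, 53.2]
```

>>> servo_tool(
  motion="0 0 0.02 -8 -20 2 70; 0 0 0.06 -25 -65 6 50; 0 0 0.09 -42 -108 10 50; 0 0 0.12 -58 -150 15 50; 0 0 0.15 -74 -190 19 50; 0 0 0.18 -90 -230 23 50; 0 0 0.21 -106 -270 27 50; 0 0 0.24 -122 -310 31 50; 0 0 0.27 -138 -350 35 50; 0 0 0.3 -154 -390 39 50; 0 0 0.33 -168 -428 43 50; 0 0 0.3588 -182 -463 46 50",
)

```text
t: 1.1
eef_pos: [0.5648, -0.142, 0.2085]
ee_rot: [0.738, -0.674, -0.0, 0.0]
contact_force: [-0.1, -0.4, -0.0]
grip_width: 0.0501
```

>>> servo_tool(
  motion="0 0 0 -12 -30 5 50; 0 0 0 -22 -56 10 50; 0 0 0 -28 -70 20 50; 0 0 0 -29.3 -75.3 35 50; 0 0 0 -29.3 -75.3 50 50; 0 0 0 -29.3 -75.3 57 50; 0 0 0 -29.3 -75.3 57 50; 0 0 0 -29.3 -75.3 57 50",
)

```text
t: 1.77
eef_pos: [0.636, -0.108, 0.1522]
ee_rot: [0.739, -0.674, -0.0, 0.0]
contact_force: [-0.5, 0.5, 1.1]
grip_width: 0.0501
```

```bash
python3 - <<'E'
from mv import *
for z in(.15,.10): print(row([.632,-.070,z],pose(.092)).tolist())
E
```

```text
[0.0003, 0.0001, -0.0002, -38.2, 0.5, 2.2]
[0.0003, 0.0001, -0.0002, -38.2, 0.5, 52.2]
```

>>> servo_tool(
  motion="0 0 0 -12 0.2 1 50; 0 0 0 -25 0.5 2 50; 0 0 0 -34 0.5 10 50; 0 0 0 -38.2 0.5 25 50; 0 0 0 -38.2 0.5 42 50; 0 0 0 -38.2 0.5 52 50; 0 0 0 -38.2 0.5 52 50; 0 0 0 -38.2 0.5 52 50",
)

```text
t: 2.43
eef_pos: [0.632, -0.0694, 0.0999]
ee_rot: [0.739, -0.674, -0.0, 0.0]
contact_force: [0.8, -0.4, 1.0]
grip_width: 0.0502
```

```bash
python3 - <<'E'
from h import *
im=viewer.snapshot("side")[:,:,::-1]; cv2.imwrite("pics/side1.png",im); c=im[110:260,200:350]
a=cv2.resize(c,None,fx=2.6,fy=2.6,interpolation=cv2.INTER_CUBIC)
im=viewer.snapshot("top")[:,:,::-1]; cv2.imwrite("pics/top1.png",im); c=im[130:280,240:390]
b=cv2.resize(c,None,fx=2.6,fy=2.6,interpolation=cv2.INTER_CUBIC)
cv2.imwrite("pics/pair1.png",np.hstack([a,b])); print(arm.state()["eef_pos"])
E
```

```text
[ 0.63251054 -0.06981927  0.10095742]
```

View pics/pair1.png

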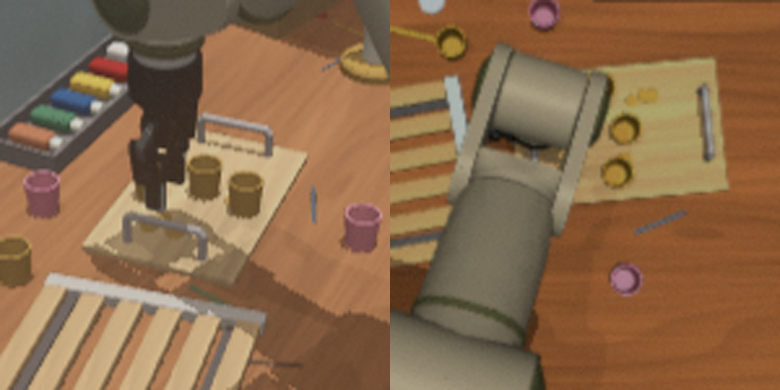

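```bash
python3 - <<'E'
from h import *
for P in([.632,-.07,.045],[.632,-.07,.09],[.6297,-.045,.085],[.6347,-.095,.085]):
    p=proj("side",P)[0]; print(P,p.round(1),((p-[200,110])*2.6).round(0))
E
```

```text
[0.632, -0.07, 0.045] [263.1 195.7] [164. 223.]
[0.632, -0.07, 0.09] [263.  182.5] [164. 189.]
[0.6297, -0.045, 0.085] [259.6 188.8] [155. 205.]
[0.6347, -0.095, 0.085] [266.2 179.4] [172. 180.]
```

The fingers straddle the bar as predicted, with the near tip at crop (155,205) and the far tip at (172,180) either side of the bar at (165,229). I descend and close lightly.

>>> servo_tool(
  motion="0 0 0 0 0 12 50; 0 0 0 0 0 26 50; 0 0 0 0 0 40 50; 0 0 0 0 0 50 50; 0 0 0 0 0 54 50; 0 0 0 0 0 54 50; 0 0 0 0 0 54 50",
)

```text
t: 3.12
eef_pos: [0.6324, -0.0699, 0.0467]
ee_rot: [0.739, -0.674, 0.0, -0.0]
contact_force: [-0.1, 0.3, -0.2]
grip_width: 0.05
```

>>> servo_tool(
  motion="0 0 0 0 0 0 40; 0 0 0 0 0 0 30; 0 0 0 0 0 0 22; 0 0 0 0 0 0 18; 0 0 0 0 0 0 14; 0 0 0 0 0 0 10; 0 0 0 0 0 0 6; 0 0 0 0 0 0 4; 0 0 0 0 0 0 4; 0 0 0 0 0 0 4",
  grip_force=30,
)

```text
t: 3.95
eef_pos: [0.6321, -0.0694, 0.0462]
ee_rot: [0.739, -0.674, -0.0, -0.0]
contact_force: [-1.6, 5.2, 3.5]
grip_width: 0.0089
```

```bash
cat > gen.py <<'E'
from mv import *
import sys
# stand pose x,y,yaw
SX,SY,SW=np.load("stand.npy")
YB=np.array([-np.sin(SW),np.cos(SW)]); XB=np.array([np.cos(SW),np.sin(SW)])
def tcp(d,th,zr,yaw,lat):
    """d: front edge past sill (m), tilt, rear edge z, board yaw, lateral x of the bar in stand frame"""
    c,s=np.cos(th),np.sin(th)
    v=.255*s+.045*c+zr
    back=.025*c+.045*s           # bar behind front edge
    fb=np.array([-np.sin(yaw),np.cos(yaw)])
    p=np.array([SX,SY])+XB*lat+YB*(-.18+d)-fb*back
    up=np.r_[-s*fb,c]
    return np.r_[p,v]+.0012*up, pose(yaw,th)
def rows(states,g=4):
    p0,R0=tcp(*states[0])
    for st in states[1:]:
        p,Rt=tcp(*st); r=row(p,Rt,p0,R0)
        print(" ".join(f"{v:g}" for v in np.r_[r[:3].round(3),r[3:].round(1)]),g,end="; ")
    print()
def path(a,b,n,ease=True):
    u=np.arange(n+1)/n; u=u*u*(3-2*u) if ease else u
    return [tuple(np.array(a)+(np.array(b)-np.array(a))*k) for k in u]
E
python3 - <<'E'
from h import *
F=full;t,s="top","side"
o=[(t,(.12,-.18,.016),F(t,(388,68))),(t,(-.12,-.18,.016),F(t,(431,303))),(t,(.12,.18,.016),F(t,(38,131))),(t,(-.12,.18,.016),F(t,(78,367))),
(s,(.12,-.18,.016),F(s,(192,228))),(s,(-.12,-.18,.016),F(s,(441,273))),(s,(.12,.18,.016),F(s,(22,510)))]
def f(q):
    c,sn=np.cos(q[2]),np.sin(q[2]); R=np.array([[c,-sn,0],[sn,c,0],[0,0,1]])
    return np.concatenate([proj(n,R@np.array(l)+[q[0],q[1],0])[0]-p for n,l,p in o])
r=least_squares(f,[.57,.18,.18],loss="soft_l1").x; print(r.round(4)); print(f(r).reshape(-1,2).round(2).tolist())
np.save("stand.npy",r)
e=arm.state(); p=e["eef_pos"]; c,sn=np.cos(r[2]),np.sin(r[2]); d=p[:2]-r[:2]
bar=[c*d[0]+sn*d[1],-sn*d[0]+c*d[1]]; print("bar in stand",np.round(bar,4),"rel yaw",.092-r[2])
print(e["contact_force"].round(1),e["ft_torque"].round(2),e["grip_width"])
E
```

```text
[0.5686 0.1845 0.1851]
[[0.55, -0.66], [0.94, -0.11], [-1.46, 0.27], [-1.33, 1.05], [0.19, -1.3], [1.04, -1.06], [-1.42, 0.3]]
bar in stand [ 0.0156 -0.2612] rel yaw -0.09309058604721807
[-1.6  5.2  3.5] [ 0.8   0.2  -0.07] 0.008896310660263456
```

```bash
python3 - <<'E'
from gen import *
rows(path((-.056,0,0,.092,.0179),(-.0577,.11,0,.092,.0179),11))
E
```

```text
0 -0.003 0 0.2 -0 -0.7 4; 0 -0.01 -0 0.6 -0 -2.4 4; 0 -0.02 0 1.2 -0 -5.1 4; 0 -0.033 0 2 -0 -8.4 4; 0 -0.048 -0 2.9 -0.1 -12.1 4; 0 -0.062 0 3.8 -0.1 -15.8 4; 0 -0.077 -0 4.7 -0.1 -19.5 4; 0 -0.09 0 5.4 -0.1 -22.7 4; 0 -0.1 0 6.1 -0.1 -25.3 4; 0 -0.107 0 6.5 -0.2 -27.1 4; 0 -0.11 0 6.6 -0.2 -27.7 4;
```

>>> servo_tool(
  motion="0 0 0 0 0 0 4; 0 -0.005 0 0.3 0 -1.2 4; 0 -0.02 0 1.2 0 -5.1 4; 0 -0.033 0 2 0 -8.4 4; 0 -0.048 0 2.9 0 -12.1 4; 0 -0.062 0 3.8 0 -15.8 4; 0 -0.077 0 4.7 0 -19.5 4; 0 -0.09 0 5.4 0 -22.7 4; 0 -0.1 0 6.1 0 -25.3 4; 0 -0.107 0 6.5 0 -27.1 4; 0 -0.11 0 6.6 0 -27.7 4; 0 -0.11 0 6.6 0 -27.7 4",
  grip_force=60,
)

```text
t: 4.95
eef_pos: [0.6328, -0.0767, 0.0739]
ee_rot: [0.738, -0.673, -0.04, -0.037]
contact_force: [0.8, -1.3, -4.0]
grip_width: 0.008
```

```bash
python3 - <<'E'
from h import *
im=viewer.snapshot("side")[:,:,::-1]; cv2.imwrite("pics/side2.png",im); c=im[120:300,190:340]
cv2.imwrite("pics/s2.png",cv2.resize(c,None,fx=3.2,fy=3.2,interpolation=cv2.INTER_CUBIC))
s=arm.state(); print(s["eef_pos"],s["contact_force"],s["ft_torque"],s["grip_width"])
from gen import *
rows(path((-.0577,.11,0,.092,.0179),(.12,.11,0,SW,0),23)[:13])
a=path((-.0577,.11,0,.092,.0179),(.12,.11,0,SW,0),23); rows(a[12:])
E
```

```text
[ 0.63267393 -0.07653931  0.07367876] [ 0.13916531 -1.17905612 -4.69896037] [-0.37196438  0.00609102 -0.03585548] 0.008061091451713345
-0 0 -0 -1 0.2 0.1 4; -0 0 -0.002 -3.7 0.7 0.4 4; -0 0 -0.004 -8.1 1.5 0.9 4; -0.001 0 -0.007 -14 2.5 1.5 4; -0.001 0 -0.011 -21.1 3.8 2.3 4; -0.002 0 -0.016 -29.4 5.3 3.2 4; -0.002 -0 -0.02 -38.6 7 4.3 4; -0.003 0 -0.026 -48.6 8.8 5.4 4; -0.004 0 -0.031 -59.2 10.7 6.5 4; -0.004 0 -0.037 -70.2 12.7 7.8 4; -0.005 0 -0.043 -81.5 14.7 9 4; -0.005 0 -0.049 -92.8 16.8 10.3 4; 
-0.001 0 -0.006 -11.4 1.5 1.3 4; -0.001 -0 -0.012 -22.5 2.9 2.5 4; -0.002 -0 -0.018 -33.1 4.3 3.7 4; -0.002 0 -0.023 -43.2 5.6 4.8 4; -0.003 -0 -0.028 -52.5 6.8 5.8 4; -0.004 0 -0.032 -60.8 7.9 6.7 4; -0.004 0 -0.036 -68 8.8 7.5 4; -0.004 0 -0.039 -74 9.6 8.2 4; -0.005 0 -0.041 -78.4 10.2 8.7 4; -0.005 -0 -0.043 -81.2 10.5 9 4; -0.005 -0 -0.043 -82.1 10.7 9.1 4;
```

View pics/s2.png

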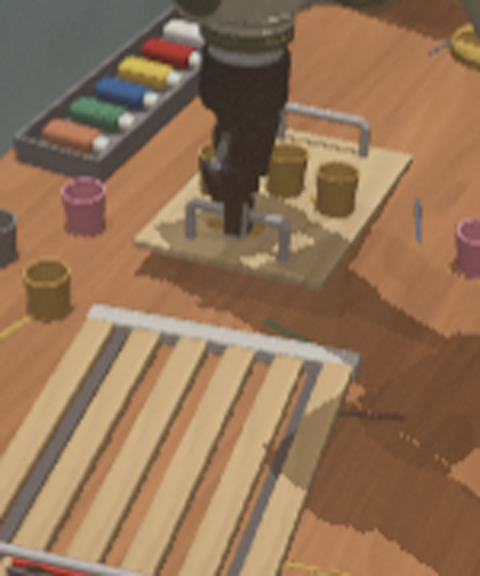

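Front end is raised off the table (shadow under crop (230,262)), rear still down, cups upright. I now advance over the sill while squaring the yaw.

>>> servo_tool(
  motion="0 0 0 -1 0.2 0.1 4; 0 0 -0.002 -3.7 0.7 0.4 4; 0 0 -0.004 -8.1 1.5 0.9 4; -0.001 0 -0.007 -14 2.5 1.5 4; -0.001 0 -0.011 -21.1 3.8 2.3 4; -0.002 0 -0.016 -29.4 5.3 3.2 4; -0.002 0 -0.02 -38.6 7 4.3 4; -0.003 0 -0.026 -48.6 8.8 5.4 4; -0.004 0 -0.031 -58 10.5 6.4 4; -0.004 0 -0.035 -65 11.8 7.2 4; -0.005 0 -0.037 -68.5 12.4 7.6 4; -0.005 0 -0.037 -68.5 12.4 7.6 4",
)

```text
t: 6.0
eef_pos: [0.6137, -0.0077, 0.0738]
ee_rot: [0.751, -0.659, -0.042, -0.036]
contact_force: [0.2, 1.6, -3.0]
grip_width: 0.0081
```

```bash
python3 - <<'E'
from gen import *
s=arm.state(); print(s["contact_force"].round(1),s["ft_torque"].round(2))
q=R.from_quat(s["ee_rot"]).as_matrix(); print("tool x yaw",np.arctan2(q[0,0],-q[1,0]))
# solve lat,d from measured
p,_=tcp(0,.11,0,.129,0); e=s["eef_pos"][:2]-p[:2]; print("d",e@YB,"lat",e@XB,"z err",s["eef_pos"][2]-p[2])
rows(path((e@YB,.11,0,.129,e@XB),(.12,.11,0,SW,0),12))
E
```

```text
[ 0.2  1.6 -3. ] [ 0.12  0.02 -0.  ]
tool x yaw 0.1303641627968599
d 0.012708743657134973 lat 0.010629774996554594 z err -0.0001214682654396837
-0 0 -0.001 -2.1 0.3 0.2 4; -0 -0 -0.004 -7.8 1.1 0.9 4; -0.001 -0 -0.009 -16.5 2.3 1.8 4; -0.002 -0 -0.014 -27.5 3.9 3 4; -0.002 -0 -0.021 -39.8 5.6 4.4 4; -0.003 -0 -0.028 -53 7.5 5.8 4; -0.004 -0 -0.035 -66.1 9.3 7.3 4; -0.005 0 -0.041 -78.5 11.1 8.7 4; -0.005 -0 -0.047 -89.4 12.6 9.9 4; -0.006 -0 -0.052 -98.1 13.8 10.8 4; -0.006 0 -0.055 -103.8 14.7 11.5 4; -0.006 -0 -0.056 -105.9 15 11.7 4;
```

>>> servo_tool(
  motion="0 0 -0.001 -2.1 0.3 0.2 4; 0 0 -0.004 -7.8 1.1 0.9 4; -0.001 0 -0.009 -16.5 2.3 1.8 4; -0.002 0 -0.014 -27.5 3.9 3 4; -0.002 0 -0.021 -39 5.5 4.3 4; -0.003 0 -0.028 -50 7.1 5.5 4; -0.004 0 -0.034 -61 8.6 6.7 4; -0.005 0 -0.04 -72 10.2 7.9 4; -0.005 0 -0.046 -82 11.6 9.1 4; -0.006 0 -0.052 -90 12.7 9.9 4; -0.006 0 -0.055 -94 13.3 10.4 4; -0.006 0 -0.056 -95 13.5 10.5 4",
)

```text
t: 7.0
eef_pos: [0.588, 0.0851, 0.0737]
ee_rot: [0.769, -0.637, -0.043, -0.035]
contact_force: [0.2, -0.3, -4.1]
grip_width: 0.0077
```

```bash
python3 - <<'E'
from h import *
im=viewer.snapshot("side")[:,:,::-1]; cv2.imwrite("pics/side3.png",im); c=im[130:310,180:340]
a=cv2.resize(c,None,fx=2.5,fy=2.5,interpolation=cv2.INTER_CUBIC)
im=viewer.snapshot("top")[:,:,::-1]; cv2.imwrite("pics/top3.png",im); c=im[130:310,200:360]
b=cv2.resize(c,None,fx=2.5,fy=2.5,interpolation=cv2.INTER_CUBIC)
cv2.imwrite("pics/pair3.png",np.hstack([a,b]))
from gen import *
s=arm.state(); print(s["contact_force"].round(1),s["ft_torque"].round(2))
q=R.from_quat(s["ee_rot"]).as_matrix(); yaw=np.arctan2(q[0,0],-q[1,0]);print("yaw",yaw,SW)
p,_=tcp(0,.11,0,yaw,0); e=s["eef_pos"][:2]-p[:2]; print("d",e@YB,"lat",e@XB,"z err",s["eef_pos"][2]-p[2])
E
```

```text
[-0.9  1.7 -3.7] [ 0.11 -0.01  0.  ]
yaw 0.18577503673396162 0.18509058604721806
d 0.10798347406951336 lat 0.0008648520088133244 z err -0.00015926209221295284
```

View pics/pair3.png

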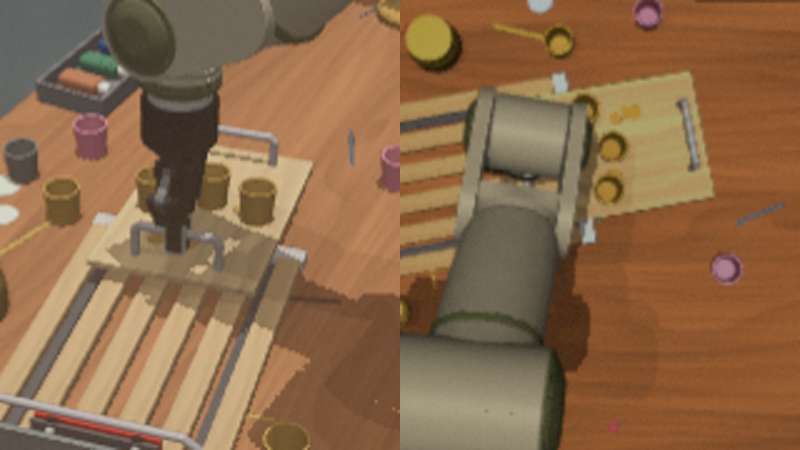

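The board's front lies about 108 mm past the sill, square to the stand, with the rear edge at crop (700,135) still on the table and cups upright. Next I let it down about the sill while advancing.

```bash
python3 - <<'E'
from gen import *
y=SW;A=(.108,.11,0,y,.0009);B=(.125,.105,0,y,0);C=(.165,.02,.0142,y,0);D=(.18,0,.0168,y,0)
rows(path(A,B,4)+path(B,C,8,False)[1:])
rows(path(C,D,8))
for a in path(B,C,8,False): print(np.round([a[0],a[2]+.28*a[1],a[2]+a[1]*(.28-a[0])],4))
E
```

```text
-0 0.001 -0 -2.7 0.1 0.5 4; -0 0.002 0 -8.5 0.5 1.6 4; -0 0.004 -0 -14.3 0.8 2.6 4; -0 0.005 -0 -17 0.9 3.1 4; -0 0.016 0 -22.3 0.9 4.6 4; -0 0.026 -0 -27.6 0.9 6.1 4; -0 0.037 0 -33 0.9 7.5 4; -0 0.048 -0 -38.3 0.9 9 4; -0 0.058 -0 -43.7 0.9 10.5 4; -0 0.069 0 -49 0.9 12 4; -0 0.079 0 -54.4 0.9 13.6 4; -0 0.09 -0 -59.7 0.9 15.1 4; 
0 0.001 0 -0.7 -0 0.1 4; -0 0.003 0 -2.5 -0 0.4 4; -0 0.006 0 -5 -0 0.9 4; -0 0.01 0 -7.9 -0 1.4 4; -0 0.014 -0 -10.8 0 1.9 4; -0 0.017 -0 -13.4 -0 2.4 4; -0 0.019 0 -15.2 -0 2.7 4; -0 0.02 0 -15.9 -0 2.8 4; 
[0.125  0.0294 0.0163]
[0.13   0.0282 0.0159]
[0.135  0.027  0.0157]
[0.14   0.0258 0.0156]
[0.145  0.0246 0.0155]
[0.15   0.0234 0.0156]
[0.155  0.0222 0.0158]
[0.16   0.021  0.0161]
[0.165  0.0198 0.0165]
```

>>> servo_tool(
  motion="0 0.001 0 -2.7 0.1 0.5 4; 0 0.002 0 -8.5 0.5 1.6 4; 0 0.004 0 -14.3 0.8 2.6 4; 0 0.005 0 -17 0.9 3 4; 0 0.016 0 -22.3 0.9 4.3 4; 0 0.026 0 -27.6 0.9 5.7 4; 0 0.037 0 -33 0.9 7.1 4; 0 0.048 0 -38.3 0.9 8.5 4; 0 0.058 0 -43.7 0.9 10 4",
)

```text
t: 7.85
eef_pos: [0.5791, 0.1284, 0.0686]
ee_rot: [0.769, -0.638, -0.02, -0.016]
contact_force: [0.2, -2.4, -0.3]
grip_width: 0.0083
```

```bash
python3 - <<'E'
from gen import *
y=SW;p,_=tcp(.15,.052,.0089,y,0); s=arm.state(); e=s["eef_pos"]-p; print(e.round(4), e[:2]@YB,s["ft_torque"].round(2))
rows(path((.15,.052,.0089,y,0),(.18,0,.0168,y,0),10))
E
```

```text
[-0.0001  0.0003  0.0003] 0.0003032649991329157 [-0.44 -0.07  0.05]
0 0.002 0 -0.9 -0 0.2 4; 0 0.005 -0 -3.3 0 0.7 4; -0 0.011 0 -6.9 -0 1.5 4; 0 0.018 0 -11.3 -0 2.4 4; -0 0.026 0 -16 -0 3.5 4; -0 0.034 0 -20.8 0 4.5 4; -0 0.041 0 -25.1 -0 5.4 4; -0 0.047 0 -28.7 -0 6.2 4; -0 0.05 -0 -31.2 -0 6.8 4; -0 0.052 0 -32 -0 7 4;
```

>>> servo_tool(
  motion="0 0.002 0 -0.9 0 0.2 4; 0 0.005 0 -3.3 0 0.7 4; 0 0.011 0 -6.9 0 1.5 4; 0 0.018 0 -11.3 0 2.4 4; 0 0.026 0 -16 0 3.5 4; 0 0.034 0 -20.8 0 4.5 4; 0 0.041 0 -25.1 0 5.4 4; 0 0.047 0 -28.7 0 6.2 4; 0 0.05 0 -31.2 0 6.7 4; 0 0.052 0 -32 0 6.8 4; 0 0.052 0 -32 0 6.8 4",
)

```text
t: 8.77
eef_pos: [0.573, 0.1601, 0.0634]
ee_rot: [0.77, -0.638, -0.001, 0.0]
contact_force: [-0.9, 1.8, -0.6]
grip_width: 0.0076
```

```bash
python3 - <<'E'
from gen import *
y=SW;p,_=tcp(.18,0,.0168,y,0); s=arm.state(); e=s["eef_pos"]-p; print(e.round(4),s["contact_force"].round(1),s["ft_torque"].round(2))
E
```

```text
[-0.0002  0.0001  0.0004] [-0.9  1.8 -0.6] [ 0.32  0.1  -0.  ]
```

Nearly flat on the deck with little force. I slide forward about 105 mm with the front bar held, staying short of the nearest possible stop.

>>> servo_tool(
  motion="0 0 0 -1 0 0.3 4; 0 0 0 -4 0 0.5 4; 0 0 0 -9 0 0.7 4; 0 0 0 -17 0 0.7 4; 0 0 0 -26 0 0.7 4; 0 0 0 -36 0 0.7 4; 0 0 0 -46 0 0.7 4; 0 0 0 -55 0 0.7 4; 0 0 0 -62 0 0.7 4; 0 0 0 -67 0 0.7 4; 0 0 0 -70 0 0.7 4; 0 0 0 -70 0 0.7 4",
  grip_force=30,
)

```text
t: 9.77
eef_pos: [0.56, 0.2292, 0.0627]
ee_rot: [0.77, -0.638, -0.001, 0.0]
contact_force: [0.2, 1.9, -1.7]
grip_width: 0.0081
```

>>> servo_tool(
  motion="0 0 0 -2 0 0 4; 0 0 0 -6 0 0 4; 0 0 0 -12 0 0 4; 0 0 0 -19 0 0 4; 0 0 0 -25 0 0 4; 0 0 0 -30 0 0 4; 0 0 0 -33 0 0 4; 0 0 0 -35 0 0 4; 0 0 0 -35 0 0 4; 0 0 0 -35 0 0 4",
)

```text
t: 10.6
eef_pos: [0.5538, 0.263, 0.0628]
ee_rot: [0.77, -0.638, -0.0, 0.0]
contact_force: [0.2, 1.0, -2.9]
grip_width: 0.0079
```

```bash
python3 - <<'E'
from h import *
im=viewer.snapshot("side")[:,:,::-1]; cv2.imwrite("pics/side4.png",im); c=im[160:335,155:315]
a=cv2.resize(c,None,fx=2.5,fy=2.5,interpolation=cv2.INTER_CUBIC)
im=viewer.snapshot("top")[:,:,::-1]; cv2.imwrite("pics/top4.png",im); c=im[130:305,150:310]
b=cv2.resize(c,None,fx=2.5,fy=2.5,interpolation=cv2.INTER_CUBIC)
cv2.imwrite("pics/pair4.png",np.hstack([a,b]))
from gen import *
s=arm.state(); print(s["contact_force"].round(1),s["ft_torque"].round(2))
p,_=tcp(0,0,.016,SW,0); e=s["eef_pos"]-p; print("d",e[:2]@YB,"lat",e[:2]@XB,"z err",e[2])
E
```

```text
[-1.   0.4 -3.3] [0.3  0.02 0.05]
d 0.2846835664663676 lat -0.0001430667063097163 z err 0.0005529936353045536
```

View pics/pair4.png

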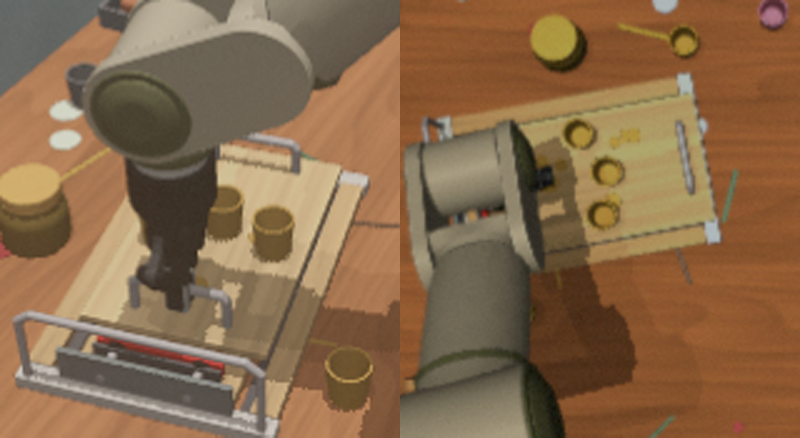

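The board is square on the deck with its rear edge at about the sill (crop (705,155)). A gap still shows to the red stop at crop (150,350), and the cups are upright. Now I feel for the stop slowly.

>>> servo_tool(
  motion="0 0 0 -1 0 0.2 4; 0 0 0 -2.5 0 0.4 4; 0 0 0 -4 0 0.4 4; 0 0 0 -5.5 0 0.4 4; 0 0 0 -7 0 0.4 4; 0 0 0 -8.5 0 0.4 4; 0 0 0 -10 0 0.4 4; 0 0 0 -11 0 0.4 4; 0 0 0 -12 0 0.4 4; 0 0 0 -12 0 0.4 4; 0 0 0 -12 0 0.4 4",
)

```text
t: 11.62
eef_pos: [0.5515, 0.2748, 0.0624]
ee_rot: [0.77, -0.638, -0.0, 0.0]
contact_force: [-1.1, 1.1, -3.5]
grip_width: 0.0078
```

```bash
cat > st.py <<'E'
from gen import *
import time
s=arm.state(); f=s["contact_force"]; print(f.round(1),"along",f[:2]@YB,s["ft_torque"].round(2))
p,_=tcp(0,0,.016,SW,0); e=s["eef_pos"]-p; print("d",e[:2]@YB,"lat",e[:2]@XB,"z err",e[2],"t",s["t"])
E
python3 st.py
```

```text
[-1.1  1.1 -3.5] along 1.248311953345509 [ 0.09  0.04 -0.02]
d 0.2968893183619815 lat -0.0002104168202382642 z err 0.00015085192354335336 t 11.6167
```

>>> servo_tool(
  motion="0 0 0 -0.8 0 0.2 4; 0 0 0 -1.6 0 0.4 4; 0 0 0 -2.4 0 0.4 4; 0 0 0 -3.2 0 0.4 4; 0 0 0 -4 0 0.4 4; 0 0 0 -4.8 0 0.4 4; 0 0 0 -5.6 0 0.4 4; 0 0 0 -6 0 0.4 4; 0 0 0 -6 0 0.4 4; 0 0 0 -6 0 0.4 4",
)

```text
t: 12.45
eef_pos: [0.5504, 0.2806, 0.062]
ee_rot: [0.77, -0.639, -0.0, 0.0]
contact_force: [0.2, 0.6, -4.0]
grip_width: 0.008
```

>>> servo_tool(
  motion="0 0 0 -0.4 0 0.3 4; 0 0 0 -0.8 0 0.6 4; 0 0 0 -1.2 0 0.8 4; 0 0 0 -1.6 0 0.8 4; 0 0 0 -2 0 0.8 4; 0 0 0 -2.4 0 0.8 4; 0 0 0 -2.8 0 0.8 4; 0 0 0 -3 0 0.8 4; 0 0 0 -3 0 0.8 4",
)

```text
t: 13.2
eef_pos: [0.5499, 0.2834, 0.0611]
ee_rot: [0.77, -0.639, -0.0, 0.0]
contact_force: [0.7, -0.7, -3.9]
grip_width: 0.0079
```

The steady −4 N in z says the gripper still carries the front end, so I lower it gently in place until it beds down.

>>> servo_tool(
  motion="0 0 0 0 0 0.3 4; 0 0 0 0 0 0.6 4; 0 0 0 0 0 0.9 4; 0 0 0 0 0 1 4; 0 0 0 0 0 1 4",
)

```text
t: 13.62
eef_pos: [0.5499, 0.2836, 0.0603]
ee_rot: [0.77, -0.638, -0.0, 0.0]
contact_force: [-1.7, 0.7, -0.9]
grip_width: 0.0079
```

```bash
python3 st.py; python3 - <<'E'
from h import *
im=viewer.snapshot("side")[:,:,::-1]; cv2.imwrite("pics/side5.png",im); c=im[250:330,160:280]
cv2.imwrite("pics/s5.png",cv2.resize(c,None,fx=6,fy=6,interpolation=cv2.INTER_CUBIC))
E
```

```text
[-1.7  0.7 -0.9] along 0.9633043226192923 [ 0.14  0.15 -0.06]
d 0.3058383295543807 lat -0.00018095420131850753 z err -0.0018615598339828537 t 13.6167
```

View pics/s5.png

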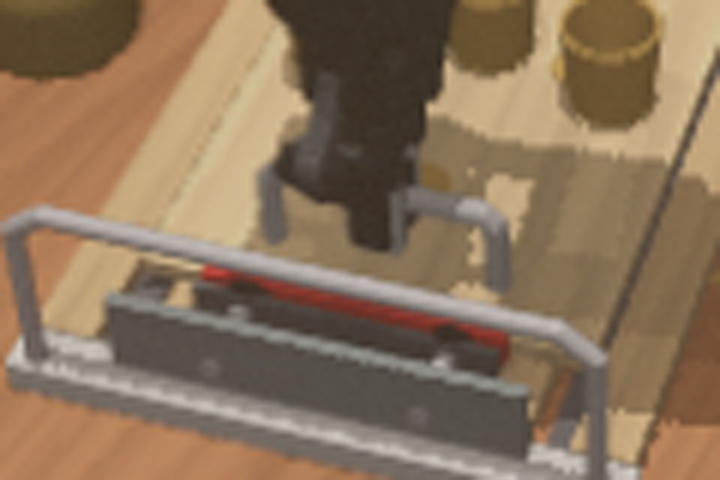

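The board's front edge is just at the red bar (crop (350,300)) and it is now bedded (z force about −1). I feel forward in small steps.

>>> servo_tool(
  motion="0 0 0 -0.4 0 0 4; 0 0 0 -0.8 0 0 4; 0 0 0 -1.2 0 0 4; 0 0 0 -1.5 0 0 4; 0 0 0 -1.5 0 0 4; 0 0 0 -1.5 0 0 4",
)

```text
t: 14.17
eef_pos: [0.55, 0.2847, 0.0603]
ee_rot: [0.77, -0.639, 0.0, 0.0]
contact_force: [1.3, -3.9, 1.3]
grip_width: 0.0079
```

>>> servo_tool(
  motion="0 0 0 -0.4 0 0 4; 0 0 0 -0.8 0 0 4; 0 0 0 -1.2 0 0 4; 0 0 0 -1.5 0 0 4; 0 0 0 -1.5 0 0 4; 0 0 0 -1.5 0 0 4",
)

```text
t: 14.67
eef_pos: [0.5495, 0.2863, 0.0603]
ee_rot: [0.77, -0.639, -0.0, 0.0]
contact_force: [1.4, -2.9, 3.0]
grip_width: 0.0075
```

>>> servo_tool(
  motion="0 0 0 -0.4 0 -0.1 4; 0 0 0 -0.8 0 -0.2 4; 0 0 0 -1 0 -0.2 4; 0 0 0 -1 0 -0.2 4; 0 0 0 -1 0 -0.2 4",
)

```text
t: 15.08
eef_pos: [0.5492, 0.2873, 0.0603]
ee_rot: [0.77, -0.639, -0.0, 0.0]
contact_force: [0.5, -3.3, 1.3]
grip_width: 0.0078
```

>>> servo_tool(
  motion="0 0 0 0 0 0 4",
)

```text
t: 15.17
eef_pos: [0.5492, 0.2874, 0.0603]
ee_rot: [0.77, -0.639, -0.0, 0.0]
contact_force: [1.7, -3.1, 1.7]
grip_width: 0.0079
```

>>> servo_tool(
  motion="0 0 0 0 0 0 4",
)

```text
t: 15.25
eef_pos: [0.5492, 0.2874, 0.0603]
ee_rot: [0.77, -0.639, -0.0, 0.0]
contact_force: [0.9, -3.0, 2.4]
grip_width: 0.008
```

Steady −3 N over 2.5 mm of travel is sliding friction, not the stop (4 N/mm). I carry on.

>>> servo_tool(
  motion="0 0 0 -0.4 0 0 4; 0 0 0 -0.8 0 0 4; 0 0 0 -1 0 0 4; 0 0 0 -1 0 0 4; 0 0 0 -1 0 0 4",
)

```text
t: 15.67
eef_pos: [0.5491, 0.288, 0.0603]
ee_rot: [0.77, -0.639, -0.0, 0.0]
contact_force: [1.3, -4.7, 1.0]
grip_width: 0.0082
```

>>> servo_tool(
  motion="0 0 0 -0.4 0 0 4; 0 0 0 -0.8 0 0 4; 0 0 0 -1 0 0 4; 0 0 0 -1 0 0 4; 0 0 0 -1 0 0 4",
)

```text
t: 16.08
eef_pos: [0.549, 0.2885, 0.0603]
ee_rot: [0.77, -0.639, 0.0, 0.001]
contact_force: [1.0, -7.7, 2.0]
grip_width: 0.0077
```

Force now rises about 3 N per half millimetre moved, so this is the rubber stop. A touch more, and hold.

>>> servo_tool(
  motion="0 0 0 -0.3 0 0 4; 0 0 0 -0.6 0 0 4; 0 0 0 -0.6 0 0 4; 0 0 0 -0.6 0 0 4; 0 0 0 -0.6 0 0 4; 0 0 0 -0.6 0 0 4",
)

```text
t: 16.58
eef_pos: [0.5489, 0.2889, 0.0603]
ee_rot: [0.77, -0.639, 0.0, 0.001]
contact_force: [0.7, -9.3, 2.5]
grip_width: 0.0078
```

```bash
python3 st.py
```

```text
[ 0.7 -9.3  2.5] along -9.27956107543035 [-1.38 -0.24 -0.11]
d 0.3112189548801436 lat -0.00020810566774172312 z err -0.0018810329039338908 t 16.5833
```

>>> servo_tool(
  motion="0 0 0 0.3 0 0 6; 0 0 0 0.3 0 0 10; 0 0 0 0.3 0 0 15; 0 0 0 0.3 0 0 20; 0 0 0 0.3 0 0 26; 0 0 0 0.3 0 0 32; 0 0 0 0.3 0 0 38; 0 0 0 0.3 0 0 40; 0 0 0 0.3 0 0 40; 0 0 0 0.3 0 0 40",
)

```text
t: 17.42
eef_pos: [0.5487, 0.2896, 0.0603]
ee_rot: [0.77, -0.638, -0.0, 0.0]
contact_force: [-0.3, -0.1, 0.3]
grip_width: 0.0401
```

>>> servo_tool(
  motion="0 0 0 0.3 0 -3 40; 0 0 0 0.3 0 -8 40; 0 0 0 0.3 0 -16 40; 0 0 0 0.3 0 -28 40; 0 0 0 0.3 0 -45 40; 0 0 0 0.3 0 -65 40; 0 0 0 0.3 0 -90 40; 0 0 0 0.3 0 -115 40; 0 0 0 0.3 0 -140 40; 0 0 0 0.3 0 -160 40; 0 0 0 0.3 0 -170 40; 0 0 0 0.3 0 -170 40",
)

```text
t: 18.42
eef_pos: [0.5495, 0.2894, 0.2332]
ee_rot: [0.77, -0.638, 0.001, -0.002]
contact_force: [0.5, 0.5, -0.5]
grip_width: 0.0401
```

>>> servo_tool(
  motion="0 0 0 10 0 0 40; 0 0 0 30 0 0 40; 0 0 0 60 0 0 40; 0 0 0 95 0 0 40; 0 0 0 130 0 0 40; 0 0 0 165 0 0 40; 0 0 0 200 0 0 40; 0 0 0 235 0 0 40; 0 0 0 265 0 0 40; 0 0 0 285 0 0 40; 0 0 0 295 0 0 40; 0 0 0 295 0 0 40",
)

```text
t: 19.42
eef_pos: [0.6032, -0.0028, 0.2288]
ee_rot: [0.769, -0.64, -0.001, 0.001]
contact_force: [0.1, 0.5, 0.7]
grip_width: 0.0401
```

```bash
python3 - <<'E'
from h import *
im=viewer.snapshot("side")[:,:,::-1]; cv2.imwrite("pics/side6.png",im); c=im[170:335,155:315]
a=cv2.resize(c,None,fx=2.5,fy=2.5,interpolation=cv2.INTER_CUBIC)
im=viewer.snapshot("top")[:,:,::-1]; cv2.imwrite("pics/top6.png",im); c=im[150:260,150:295]
b=cv2.resize(c,(400,412),interpolation=cv2.INTER_CUBIC); b=cv2.resize(c,None,fx=2.75,fy=2.75,interpolation=cv2.INTER_CUBIC)
o=np.zeros((a.shape[0],b.shape[1],3),np.uint8); o[:b.shape[0]]=b
cv2.imwrite("pics/pair6.png",np.hstack([a,o])); print(arm.state()["contact_force"],a.shape,b.shape)
E
```

```text
[ 0.43188051 -0.14961303 -0.85583388] (412, 400, 3) (302, 399, 3)
```

View pics/pair6.png

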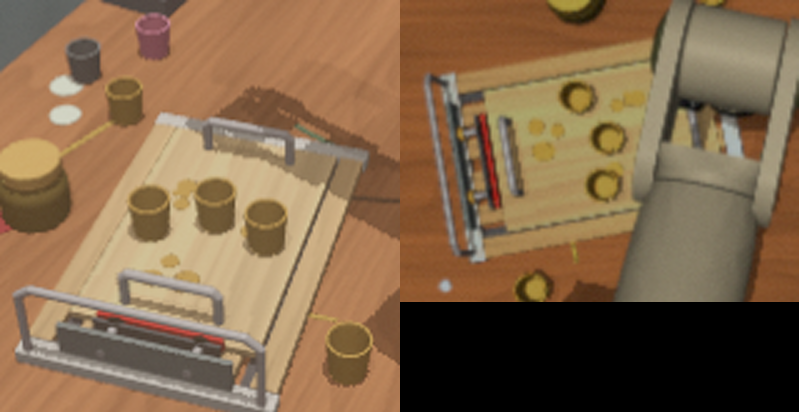

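```bash
python3 - <<'E'
from h import *
off=(155,170,2.5); st=np.load("stand.npy"); c,s=np.cos(st[2]),np.sin(st[2])
def at(n,p,z,off):
    x=least_squares(lambda X:proj(n,[X[0],X[1],z])[0]-full(n,p,off),[.55,.2]).x; return x
f=at("side",(170,286),.061,off); r=at("side",(249,131),.061,off); d=f-r
print("len",np.linalg.norm(d),"yaw",np.arctan2(-d[0],d[1]),"stand",st[2])
m=(f+r)/2-st[:2]; print("board in stand",c*m[0]+s*m[1],-s*m[0]+c*m[1])
t=at("top",(509,157),.061,(150,150,2.75)); print("front bar side/top",f,t)
# stop face vs board front edge, top view, stand frame y
for nm,p,z in(("stop",(490,160),.034),("front edge",(494,162),.025)):
    x=at("top",p,z,(150,150,2.75))-st[:2]; print(nm,c*x[0]+s*x[1],-s*x[0]+c*x[1])
E
```

```text
len 0.22889605015518552 yaw 0.18040877190018575 stand 0.18509058604721806
board in stand -0.00249204061988464 -0.006658271069468218
front bar side/top [0.54687294 0.29008026] [ 0.5471255  -0.20290628]
stop -0.09038654076259567 -0.3564576237262784
front edge -0.09331219094035446 -0.3619001757942189
```

Board square (yaw 0.180 against 0.185) and centred, cups upright, nothing else disturbed. One close look at the stop gap before handing in.

```bash
python3 - <<'E'
import cv2,numpy as np
a=cv2.imread("pics/top6.png")[175:245,160:210]; a=cv2.resize(a,None,fx=8,fy=8,interpolation=cv2.INTER_CUBIC)
b=cv2.imread("pics/side6.png")[275:325,180:250]; b=cv2.resize(b,None,fx=5.6,fy=5.6,interpolation=cv2.INTER_CUBIC)
o=np.zeros((560,a.shape[1]+b.shape[1],3),np.uint8); o[:a.shape[0],:a.shape[1]]=a; o[:b.shape[0],a.shape[1]:]=b; cv2.imwrite("pics/gap.png",o)
E
```

```text
(no output)
```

View pics/gap.png

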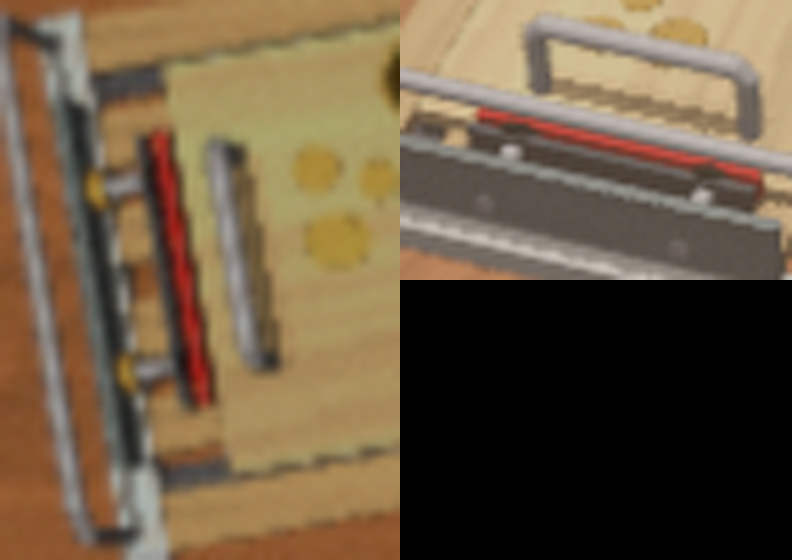

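The board's front edge (line from crop (163,66) to (228,470)) meets the face of the red stop to within about half a pixel. That is about 0 mm once parallax is allowed for. I hand in.

```bash
python3 -c "
from cell import hand_in,arm
print(arm.state()['t'],arm.state()['contact_force']); print(hand_in())"
```

```text
19.5167 [ 0.43188051 -0.14961303 -0.85583388]
the job is handed in; nothing more can be done
None
```

The board is on the stand and the job is handed in, at 19.5 s of the 69 s allowed. No verdict is reported, so success rests on my own checks below.

**What I did:** I gripped the front bar and raised only the front end (tilt 0.11 rad). I drew the board over the sill while squaring it, then let it down about the sill onto the deck. I slid it on until I felt the rubber stop: the force rose about 3 N for each half millimetre, reaching about 9 N total, of which roughly 6 N was on the stop. Then I released the bar and backed off upwards.

**Last checks:**
- **Position:** board yaw is 0.180 rad against the stand's 0.185, about 2.5 mm off the deck's middle line. The rear edge is about 33 mm past the sill.
- **Stop gap:** the front edge shows about 0 mm from the stop once parallax is allowed for.
- **Cups and surroundings:** the three wet cups stand upright, and nothing else in view looks moved. The gripper is clear, with the force reading under 1 N.

**Disagreements:**
- The bar height triangulated to 40 mm against the 45 mm in the text.
- The stand's fitted length came out about 6 mm short.
- The board's front needed lowering about 2 mm further than I had worked out before it bedded on the deck.
- My last numeric top-view check of the stop gap used a wrong crop offset, so I discarded it and used the enlarged picture instead.

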